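# Slide the display tin into the counter rail

## Task

Take the orange game tin with the black sliding foot off the free-turning turntable and put it on display in the metal rail: feed its foot into the channel from the open end and slide it along until it is fully home against the red end stop, then let go. Leave the blue and green tins standing on the turntable (it may turn), and do not knock the pawn or the die about.

Things in the scene. Friction and masses are not known exactly. Their poses are not given: they have to be found in the camera images.
- show_tin_center (a point): Centre of the orange tin on its black foot: one loose piece, 0.16 kg, 88 mm tall; point 44 mm above its underside. Foot plate 60 (x) x 44 (y) x 6 mm, on it a stem 60 x 14 x 12 mm, on that the tin 60 (x) x 30 (y) x 70 mm, gripped by its flat faces, 30 mm apart. x: its length and sliding direction; z up; same both ways round. Starts upright on the turntable, at any yaw.
- rail: Aluminium rail on a dark floor plate, fixed on the counter, place and yaw vary. Origin on the counter; x runs along the channel to the closed end; the open end (-x) faces roughly the robot. Floor 8 mm up, 84 mm wide, x -125 to 90 mm. Lips overhang x -60 to 80 mm: underside 17, top 22 mm above the counter. Channel 48 mm wide inside (for the 44 mm foot), slot between the lips 19 mm (for the 14 mm stem).
- rail_mouth (a point): Middle of the channel floor where the lips begin (rail x = -60 mm, 8 mm above the counter), axes as the rail. In front of it a flat apron reaches 65 mm out at floor level, where the foot can be set down. On it yellow wings, up to 22 mm above the counter, flare from 48 mm apart here to about 68 mm apart 29 mm out; the lips slope up 3 mm over their first 14 mm, outside this point.
- rail_home (a point): Where the centre of the orange tin lies when its foot is home: rail x = 50, y = 0, z = 52 mm, axes as the rail. The face of the fixed red end stop is 30 mm beyond, at rail x = 80 mm; its top is 32 mm above the counter.
- disc_top (a point): Centre of the top face of the wooden turntable disc (260 mm across, top 27 mm above the counter). It spins freely about the vertical axis with hardly any friction and has no drive. Its centre varies; it may be on either side of the robot, the rail on the other.
- blue_tin_center (a point): Centre of the blue tin, 60 x 30 x 70 mm, no foot, loose, upright on the turntable: leave it standing there. Point 35 mm above its underside; own z up, x along its 60 mm length.
- green_tin_center (a point): Centre of the green tin, 60 x 30 x 70 mm, no foot, loose, upright on the turntable: leave it standing there. Point 35 mm above its underside; own z up, x along its 60 mm length.
- pawn_center (a point): Centre of a dark wooden pawn, 32 mm across and 50 mm tall, loose on the counter: leave it alone. Point 25 mm above the counter.
- die_center (a point): Centre of a red 22 mm die, loose on the counter: leave it alone. Point 11 mm above the counter.
Things that resemble listed ones, but are neither listed nor needed, are in the scene too. Of the things like the part that bears blue_tin_center, leave any that is pink or yellow; of the rest the larger one is meant.

How it is judged (in metres and radians):
On the way, in this order (a step that is already met when the one before it is completed fails the run):
1. the orange tin is lifted clear of the turntable (height (world z) of show_tin_center above 0.085 m and contact force between show_tin and disc below 0.05 N), for 0.1 s.
2. its foot has entered the open end of the channel, under the lips (x of show_tin_center in the frame of rail between -0.085 and 0.03 m and y of show_tin_center in the frame of rail between -0.005 and 0.005 m and z of show_tin_center in the frame of rail between 0.048 and 0.057 m and angle between the x axis of show_tin_center and the x axis of rail, either way round below 0.2 rad), for 0.05 s.
At the end, for the whole second after the job is handed in: The orange tin is upright (0.08 rad) and at rest in the rail, foot under the lips, within 5 mm of home at the stop, in line (5 mm, 0.12 rad); blue and green tins stand (under 0.3 rad) on the turntable; pawn and die within 30 mm of their start (x of show_tin_center in the frame of rail between 0.045 and 0.054 m and y of show_tin_center in the frame of rail between -0.005 and 0.005 m and z of show_tin_center in the frame of rail between 0.048 and 0.057 m and angle between the x axis of show_tin_center and the x axis of rail, either way round below 0.12 rad and angle between show_tin_center's own z axis and vertical below 0.08 rad and linear speed of show_tin below 0.02 m/s and distance of each of pawn_center, die_center from where it was at the start of the episode below 0.03 m and angle between each of blue_tin_center, green_tin_center's own z axis and vertical below 0.3 rad and horizontal distance between each of blue_tin_center, green_tin_center and disc_top below 0.13 m); the robot touches nothing.
It fails at once if the blue or the green tin is knocked over or off the turntable (not (angle between each of blue_tin_center, green_tin_center's own z axis and vertical below 0.3 rad and horizontal distance between each of blue_tin_center, green_tin_center and disc_top below 0.13 m)).
It fails at once if the pawn or the die is knocked more than 30 mm away (distance of any of pawn_center, die_center from where it was at the start of the episode above 0.03 m).
It also fails if it takes over 46 s, if anything falls off the work surface, if the arm or the gripper's body presses on something with over 40 N, if the wrist force passes 120 N, or if a joint passes its speed limit or range.

## Robot

A 6-joint arm with a two-finger parallel gripper is mounted at the origin on the work surface. World frame = base frame: x ahead of the robot, y to its left, z up, the work surface at z = 0. Lengths are in mm, angles in rad, forces in N, time in s.
With the tool pointing down it reaches from about 400 to 925 mm from the base axis. Payload 12.5 kg.
Tool frame: the origin (TCP) lies midway between the tips of the shut fingers; the grasp point (between the pads) lies 19 mm behind it; z points along the fingers, y is the line along which they close (so a half turn about z gives the same grasp; the last joint's range is limited). The gripper opens to 95 mm and grips with 3 to 60 N. Pads are 20 mm wide; open, the fingers measure 119 mm over their backs; the gripper's body (75 mm by 180 mm) begins 59 mm behind the grasp point.
Start: joints at [-1.389, 0.491, 1.559, -0, 1.092, -0.106], TCP at [177.425, -599.306, 214.661] pointing down, gripper open.
Joint ranges: [-3.1, 3.1], [-0.84, 2.19], [0.05, 2.79], [-1.13, 4.28], [0.06, 2.93], [-2.69, 2.69]. Speed limits (rad/s): [2.22, 2.22, 2.79, 3.14, 3.14, 3.14].

## Interface

Orientations are given as [roll, pitch, yaw] about the fixed x, y, z axes, in that order (R = Rz(yaw) Ry(pitch) Rx(roll)).
In Python, from cell import env gives the robot as it stands.
- The arm moves only by the tool arm_command, never from a script. Its argument "targets" is a list of rows, each a list of 5 numbers: the shift along the tool's x, y, z in mm, then the turn about the tool's z in degrees, then the opening, from 0 (shut) to 1 (fully open). In form: [[tx, ty, tz, roll, fingers], ...]. A call has 1 to 5 rows; each row is the pose to reach, as a shift and turn from the pose commanded when the call began, along the tool's axes at that moment; what a row does not reach only later rows make up. A row lasts 1/10 s, in which the tool goes at most 50 mm and 8.59 degrees, less where a joint would pass 70% of its speed; a pose out of reach is approached as far as the arm can. A call with a gripper value outside its range is refused whole. The fingers move at their own pace and stop on an object; the grip force is fixed at half the most. Time passes only in rows, so rows that repeat a pose let the fingers close. It gives the time, the measured TCP pose, the force, the opening and the grip force at its end, in the units of the state.
- env.state(): the state, without advancing time (a new reading comes with each control period).
- env.read_camera(name): name is "scene" or "top" or "wrist"; returns a dict with "frame" (480x640x3 uint8, red, green, blue), "vertical_fov" (degrees; the focal length in pixels is half the picture's height over the tangent of half this angle, whatever the lens; pixels are square), "cx", "cy" (the principal point, pixels), "world_from_camera" (4x4, takes a point from camera to world coordinates); the wrist camera has in their place "hand_eye" (4x4, takes a point from camera to tool coordinates, whose origin is the TCP and whose axes are the flange's). Camera axes: x right, y down, z forward; pixel columns grow to the right and rows downward; lengths in mm; the calibration is good to about 2 mm. A picture is of the moment at which its call begins: read the wrist's pose just before it. There is no depth.
- env.job_done(): hands the job in; it is judged then, once.
The state is a dict: "t": time; "joints": joint angles; "qvel": joint speeds; "tau": joint torques, N m; "eef_pos": TCP position; "tcp_rot": TCP orientation; "ft_force": force on the tool from outside, world axes, zero at the start; "moment": the same for the moment, N m; "opening": opening from 0.0 (shut) to 1.0 (fully open); "grip_force": force on a finger pad.
Only numpy, scipy, OpenCV 4.12 (cv2) and the standard library are available. Lean on these libraries where they do the work, as an engineer would, in place of code of your own. Each camera call takes 0.05 s, during which the arm holds its last target. There are 200 camera calls.

## Working session

There is one attempt and no reset: what is moved stays moved. The work goes in short steps, Python scripts to look and compute and a tool call to move; the robot and the scene stay as the last step left them, time stands still between calls to the robot, and variables do not carry over. Pictures are saved under pics/ and viewed, at most 10 in all, crops included, and the job is handed in when it is done.

Besides the shell and the picture viewer there is one more tool, called after "Call:" by a JSON object that holds its "name" and its "arguments", one argument or row to a line. arm_command: Moves the arm, as the interface text tells. Its arguments: {"type":"object","properties":{"targets":{"type":"array","items":{"type":"array","items":{"type":"number"}}}},"required":["targets"]}

```bash
ls; mkdir -p pics; cat > h.py <<'E'
import numpy as np, cv2
from cell import env
from scipy.spatial.transform import Rotation as Ro
def snap(n,f):
    s=env.state(); c=env.read_camera(n)
    if n=="wrist":
        T=np.eye(4); T[:3,:3]=Ro.from_euler('xyz',s['tcp_rot']).as_matrix(); T[:3,3]=s['eef_pos']
        c['world_from_camera']=T@np.array(c['hand_eye'])
    c['f']=240/np.tan(np.radians(c['vertical_fov'])/2)
    np.savez('pics/'+f+'.npz',**{k:np.array(v) for k,v in c.items()})
    cv2.imwrite('pics/'+f+'.png',np.array(c['frame'])[:,:,::-1]); return c
def load(f): return dict(np.load('pics/'+f+'.npz'))
def pt(c,u,v,z):
    W=np.array(c['world_from_camera']); d=W[:3,:3]@np.array([(u-c['cx'])/c['f'],(v-c['cy'])/c['f'],1.])
    o=W[:3,3]; return (o+d*(z-o[2])/d[2]).round(1)
def px(c,p):
    W=np.linalg.inv(np.array(c['world_from_camera'])); q=W[:3,:3]@np.array(p,float)+W[:3,3]
    return (q[:2]/q[2]*c['f']+[c['cx'],c['cy']]).round(1)
E
python3 - <<'E'
from h import *
for n in("top","scene"):
    c=snap(n,n+'0'); print(n,c['f'],c['cx'],c['cy'],np.array(c['world_from_camera']).round(2).tolist())
print(env.state())
E
```

```text
pics
top 458.5431647592294 311.46368834805963 239.9911587217046 [[-0.0, -1.0, 0.07, 534.73], [-1.0, 0.0, -0.03, 26.85], [0.03, -0.07, -1.0, 793.78], [0.0, 0.0, 0.0, 1.0]]
scene 456.97982625513197 326.1515092072875 243.67182608350674 [[-0.26, 0.52, -0.81, 1195.44], [0.97, 0.13, -0.22, 169.93], [-0.01, -0.84, -0.54, 472.94], [0.0, 0.0, 0.0, 1.0]]
{'t': 0.1, 'joints': array([-1.38861836e+00,  4.91448480e-01,  1.55939385e+00, -8.12392672e-06,
        1.09171101e+00, -1.05596078e-01]), 'qvel': array([-0.00068637, -0.00068279, -0.0012681 ,  0.00015686,  0.00075644,
        0.00026959]), 'tau': array([ 1.92549385e-03, -6.13623977e+01, -2.58603537e+01,  6.93952991e-02,
        4.70707600e-02, -6.21752633e-05]), 'eef_pos': array([ 177.36846233, -599.07310973,  214.14991016]), 'tcp_rot': array([-3.14063656e+00, -9.40911009e-05,  2.87777749e-01]), 'ft_force': array([-0.56087851, -0.13165565, -0.45921435]), 'moment': array([-0.00857357,  0.03613584, -0.04500778]), 'grip_force': 0.0, 'opening': 0.9993761058187712}
```

View pics/top0.png

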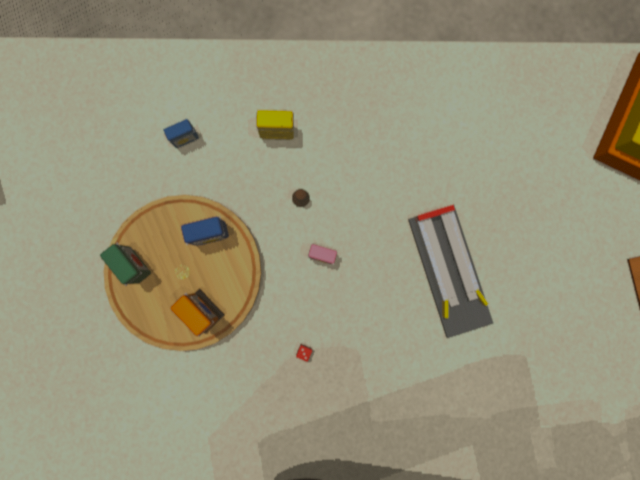

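View pics/scene0.png

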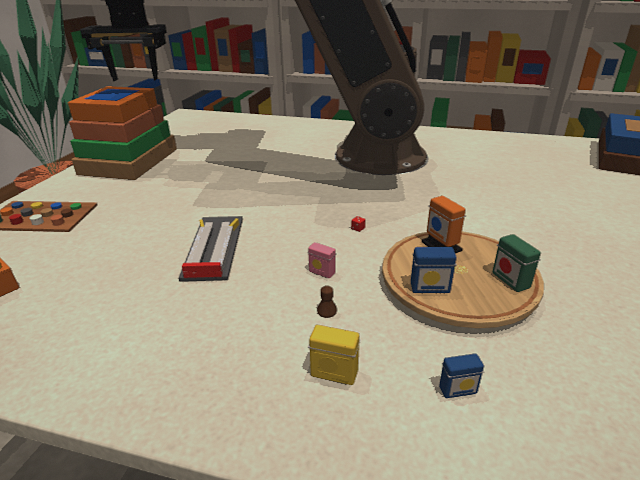

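The top view shows the orange tin at (190,314), blue at (204,231) and green at (125,264) on the disc, whose centre is (183,272). The rail runs from its open end at (468,320) to its red stop at (436,212). The pawn is at (300,198) and the die at (304,353). Only one thing could be taken for the orange tin; the orange boxes at the right edge (620,120) and (635,280) are large and off the disc. The small blue tin (181,133), the yellow one (275,123) and the pink one (322,254) are decoys. Next, one close crop.

```bash
python3 - <<'E'
from h import *
c=load('top0'); I=c['frame'][:,:,::-1]
a=cv2.resize(I[265:345,160:240],(400,400),interpolation=cv2.INTER_CUBIC)
b=cv2.resize(I[200:345,400:500],(400,580),interpolation=cv2.INTER_CUBIC)
o=np.zeros((580,800,3),np.uint8);o[:400,:400]=a;o[:,400:]=b;cv2.imwrite('pics/crop1.png',o)
hsv=cv2.cvtColor(I,cv2.COLOR_BGR2HSV)
def mask(lo,hi,box):
    m=cv2.inRange(hsv,lo,hi);k=np.zeros_like(m);x0,y0,x1,y1=box;k[y0:y1,x0:x1]=m[y0:y1,x0:x1];return k
print('disc',pt(c,183,272,27),'pawn',pt(c,300,198,40),'die',pt(c,304,353,15))
print('orange top',pt(c,190,314,115),'blue',pt(c,204,231,97),'green',pt(c,125,264,97))
m=mask((8,150,100),(22,255,255),(160,280,230,340)); 
r=cv2.minAreaRect(np.argwhere(m)[:,::-1].astype(np.float32)); print(r,[pt(c,*q,115) for q in cv2.boxPoints(r)])
E
```

```text
disc [538.5 219.1  27. ] pawn [660.2  25.2  40. ] die [402.7  18.9  15. ]
orange top [476.9 185.9 115. ] blue [600.1 171.   97. ] green [550.4 288.3  97. ]
((189.3400421142578, 326.5566711425781), (56.18012619018555, 57.14838790893555), 40.73210525512695) [array([454.5, 244. , 115. ]), array([516.7, 191.3, 115. ]), array([463.3, 128.8, 115. ]), array([401.7, 181.9, 115. ])]
```

View pics/crop1.png

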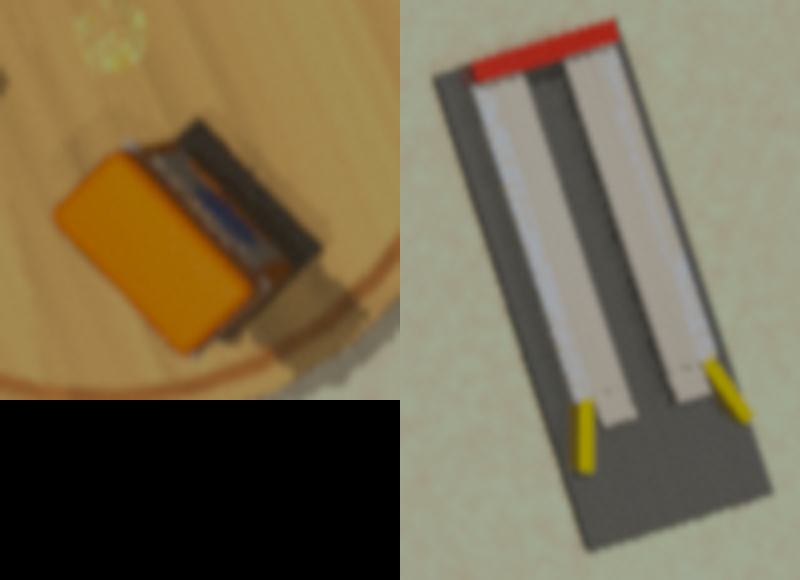

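The crop confirms the orange tin with its black foot; the tin's top corners in the crop are (55,213), (122,150), (252,288) and (185,352). The rail's front floor corners are (587,551) and (772,493), and the slot runs from (547,70) to (657,409).

```bash
python3 - <<'E'
from h import *
c=load('top0')
Q=[pt(c,160+u/5,265+v/5,115) for u,v in((55,213),(122,150),(252,288),(185,352))]
Q=np.array(Q);print(Q,Q.mean(0)); d=Q[2]-Q[1]+Q[3]-Q[0];print('len',np.linalg.norm(d)/2,'w',np.linalg.norm(Q[1]-Q[0]),'yaw',np.degrees(np.arctan2(d[1],d[0])))
g=lambda u,v,z:pt(c,400+u/4,200+v/4,z)
A=g(587,551,8);B=g(772,493,8);C=g(433,77,8);print(A,B,C,np.linalg.norm(A-B),np.linalg.norm(A-C))
m=(A+B)/2;s0=g(657,409,25);s1=g(547,70,22);print('front mid',m,s0,s1)
for p,q in((A,C),(s0,s1),(g(637,415,25),g(527,75,22)),(g(677,403,25),g(567,65,22))):
    d=q-p;print('yaw',np.degrees(np.arctan2(d[1],d[0])),np.linalg.norm(d))
E
```

```text
[[486.4 213.6 115. ]
 [504.5 194.5 115. ]
 [464.4 156.2 115. ]
 [446.1 175.3 115. ]] [475.35 184.9  115.  ]
len 55.52413889471857 w 26.313874667178922 yaw -136.38650612128777
[ 423.8 -397.6    8. ] [ 447.9 -479.5    8. ] [ 628.4 -338.1    8. ] 85.37224373296038 213.07606622987947
front mid [ 435.85 -438.55    8.  ] [ 485.2 -420.9   25. ] [ 629.7 -381.2   22. ]
yaw 16.2150297990609 213.07606622987947
yaw 15.362426604303877 149.8844221391937
yaw 15.358788067828423 150.29654021300692
yaw 15.355932287312793 149.56871330595848
```

```bash
cat >> h.py <<'E'
def go(x,y,z,yawdeg):
    s=env.state(); R=Ro.from_euler('xyz',s['tcp_rot']).as_matrix()
    d=R.T@(np.array([x,y,z])-s['eef_pos']); yaw=np.degrees(np.arctan2(R[1,0],R[0,0]))
    print('t',s['t'],'shift',d.round(1),'turn',round((yaw-yawdeg+90)%180-90,2))
E
python3 - <<'E'
from h import *
go(430,-430,300,15.5)
c=env.read_camera('wrist');print(np.array(c['hand_eye']).round(2).tolist())
E
```

```text
t 0.1 shift [290.2 -90.5 -85.7] turn 0.99
[[0.0, -0.96, -0.26, 74.34], [1.0, 0.0, 0.0, 0.41], [-0.0, -0.26, 0.96, -168.52], [0.0, 0.0, 0.0, 1.0]]
```

Call:
{"name": "arm_command", "arguments": {
  "targets": [
    [50, -15, -20, 1, 1],
    [100, -30, -40, 1, 1],
    [150, -45, -60, 1, 1],
    [190, -60, -86, 1, 1],
    [230, -75, -86, 1, 1]
  ]
}}

```text
t: 0.65
eef_pos: [371.2, -466.7, 301.6]
tcp_rot: [3.139, -0.001, 0.27]
ft_force: [0.8, -1.1, -0.7]
opening: 1.001
grip_force: 0.0
```

Call:
{"name": "arm_command", "arguments": {
  "targets": [
    [30, -8, 0, 0, 1],
    [60, -15, 0, 0, 1],
    [60, -15, 0, 0, 1],
    [60, -15, 0, 0, 1]
  ]
}}

```text
t: 1.05
eef_pos: [423.8, -436.5, 299.1]
tcp_rot: [-3.141, 0.0, 0.272]
ft_force: [-0.2, -0.6, -0.1]
opening: 1.003
grip_force: 0.0
```

```bash
python3 - <<'E'
from h import *
s=env.state();print(s['eef_pos'],s['tcp_rot'],s['ft_force'])
c=snap('wrist','w1')
go(470,-200,300,43.6);go(475,185,220,43.6)
E
```

```text
[ 423.75165159 -436.45739661  299.08595659] [-3.14117953e+00  4.50698709e-04  2.71687239e-01] [-0.18825739 -0.59674509 -0.05039211]
t 1.1 shift [ 108.4 -215.8   -0.8] turn -28.1
t 1.1 shift [ 216.2 -585.4   79.3] turn -28.1
```

View pics/w1.png

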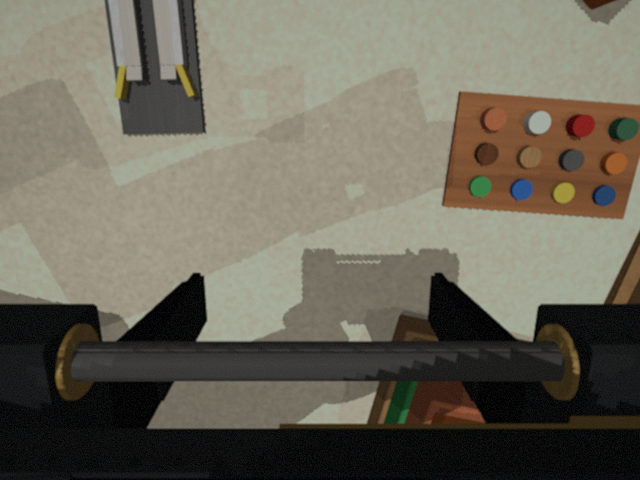

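The picture shows the rail mouth in the upper left: apron front corners at (124,134) and (205,132), wing tips at (120,97) and (193,95). I'll hold that against the top-view estimate.

```bash
python3 - <<'E'
from h import *
c=load('w1'); print(c['f'],c['cx'],c['cy'])
print('front mid predicted px',px(c,(435.85,-438.55,8)), 'meas',pt(c,164.5,133,8), pt(c,124,134,8),pt(c,205,132,8),pt(c,152,75,23))
c=snap('wrist','w2'); print(env.state()['eef_pos'])
print(np.abs(c['frame'].astype(int)-load('w1')['frame']).mean())
E
```

```text
431.4661450854389 317.09448000970883 234.88814645332127
front mid predicted px [321.6 178.3] meas [ 437.3 -268.8    8. ] [ 425.  -228.5    8. ] [ 449.6 -309.1    8. ] [ 490.1 -252.2   23. ]
[ 422.86969657 -437.2084941   299.22493445]
2.9952300347222223
```

View pics/w2.png

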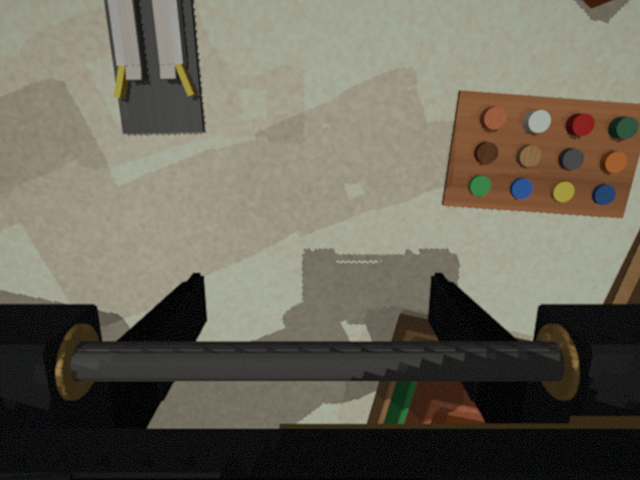

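The wrist picture is unchanged and correct. My top-view rail number was wrong: I forgot the 400 px offset of the right half of the composite crop. I'll redo it.

```bash
python3 - <<'E'
from h import *
c=load('top0')
g=lambda u,v,z:pt(c,300+u/4,200+v/4,z)
A=g(587,551,8);B=g(772,493,8);C=g(433,77,8);print(A,B,C,np.linalg.norm(A-B),np.linalg.norm(A-C))
s0=g(657,409,25);s1=g(547,70,22);print('front mid',(A+B)/2,s0,s1)
for p,q in((A,C),(s0,s1)):
    d=q-p;print('yaw',np.degrees(np.arctan2(d[1],d[0])),np.linalg.norm(d))
go(430,-200,300,15.5)
E
```

```text
[ 425.1 -224.6    8. ] [ 449.  -305.2    8. ] [ 628.5 -162.5    8. ] 84.06884083892199 212.66868598832312
front mid [ 437.05 -264.9     8.  ] [ 486.1 -250.3   25. ] [ 629.8 -208.1   22. ]
yaw 16.977940598664627 212.66868598832312
yaw 16.365792131821 149.79829772063493
t 1.15 shift [  70.1 -226.7   -0.7] turn -0.05
```

Call:
{"name": "arm_command", "arguments": {
  "targets": [
    [15, -42, 0, -1, 1],
    [30, -84, 0, -1, 1],
    [45, -126, 0, -1, 1],
    [62, -166, 0, -1, 1],
    [62, -166, 0, -1, 1]
  ]
}}

```text
t: 1.65
eef_pos: [438.4, -257.2, 300.0]
tcp_rot: [-3.141, -0.0, 0.289]
ft_force: [0.1, -1.4, 0.6]
opening: 0.996
grip_force: 0.0
```

Call:
{"name": "arm_command", "arguments": {
  "targets": [
    [0, 0, 0, 0, 1],
    [0, 0, 0, 0, 1]
  ]
}}

```text
t: 1.85
eef_pos: [438.7, -261.4, 299.4]
tcp_rot: [3.141, 0.0, 0.286]
ft_force: [-0.7, -0.6, -0.4]
opening: 1.0
grip_force: 0.0
```

```bash
python3 - <<'E'
from h import *
print(env.state()['eef_pos'],env.state()['tcp_rot'])
snap('wrist','w3'); go(470,-20,260,43.6);go(475,185,220,43.6)
E
```

```text
[ 438.72885157 -261.44486891  299.4279785 ] [3.14111774e+00 1.68602686e-06 2.86453368e-01]
t 1.9 shift [  98.2 -222.9   39.2] turn -27.21
t 1.9 shift [ 160.8 -418.2   79.2] turn -27.21
```

View pics/w3.png

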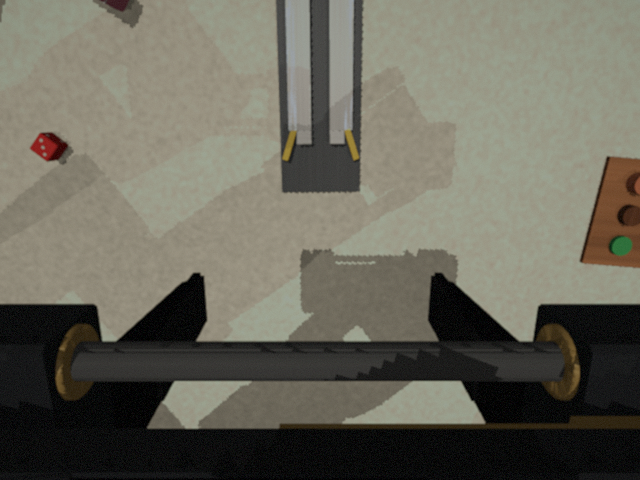

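The apron front corners are at (282,192) and (360,192). The slot centre is x≈321 at row 145 and about 320 at row 0, so the rail runs almost straight up the picture. I'll read the slot edges by intensity for a better value.

```bash
python3 - <<'E'
from h import *
c=load('w3'); g=cv2.cvtColor(c['frame'],cv2.COLOR_RGB2GRAY).astype(float)
P=[]
for v in range(4,138,8):
    d=np.diff(cv2.GaussianBlur(g[v-1:v+2],(5,1),0).mean(0)); a=295+d[295:321].argmin(); b=320+d[320:345].argmax(); P.append(((a+b)/2+.5,v,b-a))
print(P[::3])
W=np.array([pt(c,u,v,22) for u,v,_ in P]); k=np.polyfit(W[:,0],W[:,1],1); print('yaw',np.degrees(np.arctan(k[0])),'y at x=500',np.polyval(k,500),'resid',(W[:,1]-np.polyval(k,W[:,0])).std())
print(pt(c,282,192,8),pt(c,360,192,8),'front mid',pt(c,321,192,8),'lip start',pt(c,321,145,25))
E
```

```text
[(np.float64(318.5), 4, np.int64(20)), (np.float64(319.0), 28, np.int64(19)), (np.float64(319.0), 52, np.int64(19)), (np.float64(319.5), 76, np.int64(18)), (np.float64(320.0), 100, np.int64(19)), (np.float64(320.0), 124, np.int64(19))]
yaw 17.183258948830463 y at x=500 -247.3753998307268 resid 0.22578877160004077
[ 424.8 -226.9    8. ] [ 448.5 -307.4    8. ] front mid [ 436.7 -267.2    8. ] lip start [ 485.2 -252.6   25. ]
```

Call:
{"name": "arm_command", "arguments": {
  "targets": [
    [32, -37, 10, -5, 1],
    [62, -74, 20, -11, 1],
    [80, -120, 30, -16, 1],
    [92, -168, 39, -22, 1],
    [98, -216, 39, -27.2, 1]
  ]
}}

```text
t: 2.4
eef_pos: [471.6, -24.6, 259.0]
tcp_rot: [-3.14, 0.001, 0.765]
ft_force: [0.7, 0.4, -0.3]
opening: 0.998
grip_force: 0.0
```

```bash
python3 - <<'E'
from h import *
go(475,185,230,43.6);go(445,155,230,43.6)
E
```

```text
t 2.4 shift [ 147.6 -148.8   29. ] turn 0.22
t 2.4 shift [ 105.2 -148.    29.1] turn 0.22
```

Call:
{"name": "arm_command", "arguments": {
  "targets": [
    [33, -34, 6, 0, 1],
    [66, -68, 12, 0, 1],
    [98, -102, 20, 0, 1],
    [120, -136, 25, 0, 1],
    [126, -148, 29, 0, 1]
  ]
}}

```text
t: 2.9
eef_pos: [460.5, 170.7, 230.7]
tcp_rot: [-3.141, 0.001, 0.764]
ft_force: [-0.7, -0.3, 0.7]
opening: 0.999
grip_force: 0.0
```

Call:
{"name": "arm_command", "arguments": {
  "targets": [
    [0, 0, 0, 0, 1],
    [0, 0, 0, 0, 1],
    [0, 0, 0, 0, 1]
  ]
}}

```text
t: 3.2
eef_pos: [461.2, 167.4, 231.5]
tcp_rot: [3.141, -0.0, 0.761]
ft_force: [-0.4, -0.8, 0.1]
opening: 1.002
grip_force: 0.0
```

```bash
python3 - <<'E'
from h import *
print(env.state()['eef_pos'],env.state()['tcp_rot'])
snap('wrist','w4')
E
```

```text
[461.2009345  167.35565416 231.52173976] [ 3.14120661e+00 -7.58252973e-05  7.60695453e-01]
```

View pics/w4.png

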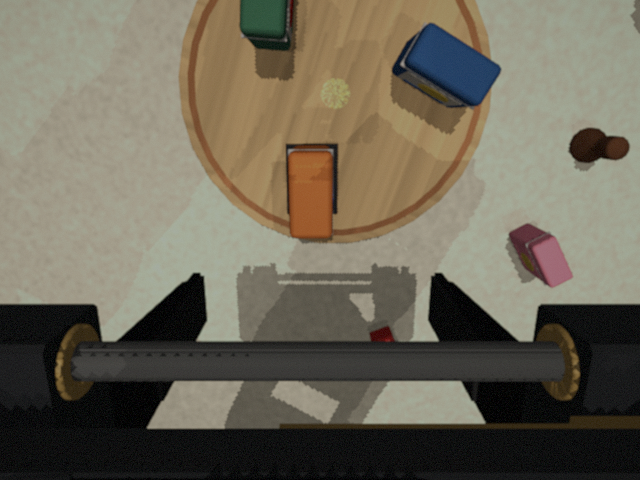

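The tin is at (311,195) with top corners (289,151), (333,151), (333,239) and (290,239). It looks aligned to within about 1° of the tool. The disc centre is at (335,93).

```bash
python3 - <<'E'
from h import *
c=load('w4')
Q=np.array([pt(c,*p,115) for p in((289,151),(333,151),(333,239),(290,239))]);print(Q.tolist(),Q.mean(0))
d=Q[0]-Q[3]+Q[1]-Q[2];print(np.linalg.norm(d)/2,np.linalg.norm(Q[0]-Q[1]),np.degrees(np.arctan2(d[1],d[0])))
print('foot', [pt(c,*p,33).tolist() for p in((286,144),(338,144),(337,213))], 'disc',pt(c,335,93,27))
I=c['frame'];hsv=cv2.cvtColor(I,cv2.COLOR_RGB2HSV);m=cv2.inRange(hsv,(5,170,120),(14,255,255));m[:130]=0;m[250:]=0;m[:,:270]=0;m[:,350:]=0
r=cv2.minAreaRect(np.argwhere(m)[:,::-1].astype(np.float32));print(r,pt(c,*r[0],115))
x,y=Q.mean(0)[:2]; yw=np.degrees(np.arctan2(d[1],d[0])); go(x,y,71,yw)
E
```

```text
[[487.2, 216.5, 115.0], [506.9, 195.8, 115.0], [464.2, 154.4, 115.0], [443.9, 175.7, 115.0]] [475.55 185.6  115.  ]
59.48285467258614 28.575863941445395 43.70578519025837
foot [[481.7, 221.7, 33.0], [511.6, 190.3, 33.0], [468.9, 149.8, 33.0]] disc [539.2 220.4  27. ]
((310.0, 194.0), (84.0, 42.0), 90.0) [476.  187.2 115. ]
t 3.25 shift [ 22.9  -3.3 160.6] turn -0.13
```

Call:
{"name": "arm_command", "arguments": {
  "targets": [
    [12, -3, 20, 0, 1],
    [23, -3, 60, 0, 1],
    [23, -3, 100, 0, 1],
    [23, -3, 135, 0, 1],
    [23, -3, 160, 0, 1]
  ]
}}

```text
t: 3.75
eef_pos: [475.1, 185.6, 69.5]
tcp_rot: [-3.141, 0.001, 0.761]
ft_force: [0.4, 0.4, 0.8]
opening: 0.999
grip_force: 0.0
```

Call:
{"name": "arm_command", "arguments": {
  "targets": [
    [0, 0, 0, 0, 1],
    [0, 0, 0, 0, 0.6],
    [0, 0, 0, 0, 0.4],
    [0, 0, 0, 0, 0.35],
    [0, 0, 0, 0, 0.2]
  ]
}}

```text
t: 4.25
eef_pos: [475.6, 186.9, 72.4]
tcp_rot: [3.141, -0.002, 0.762]
ft_force: [0.6, 0.5, -0.4]
opening: 0.719
grip_force: 0.0
```

Call:
{"name": "arm_command", "arguments": {
  "targets": [
    [0, 0, 0, 0, 0.15],
    [0, 0, 0, 0, 0.1],
    [0, 0, 0, 0, 0.1],
    [0, 0, 0, 0, 0.1],
    [0, 0, 0, 0, 0.1]
  ]
}}

```text
t: 4.75
eef_pos: [475.1, 186.8, 71.3]
tcp_rot: [3.142, 0.0, 0.763]
ft_force: [0.4, -0.0, 1.2]
opening: 0.315
grip_force: 30.0
```

Call:
{"name": "arm_command", "arguments": {
  "targets": [
    [0, 0, -15, 0, 0.1],
    [0, 0, -40, 0, 0.1],
    [0, 0, -70, 0, 0.1],
    [0, 0, -90, 0, 0.1],
    [0, 0, -90, 0, 0.1]
  ]
}}

```text
t: 5.25
eef_pos: [476.0, 187.1, 163.4]
tcp_rot: [3.14, -0.003, 0.763]
ft_force: [-0.7, 0.0, -1.8]
opening: 0.317
grip_force: 30.0
```

```bash
python3 - <<'E'
from h import *
# tin centre targets: rail frame
a=np.radians(16.9);R=lambda x:(498.9+(x+60)*np.cos(a),-248.0+(x+60)*np.sin(a))
print(R(-110),R(50)); s=env.state(); print(s['eef_pos'],s['ft_force'],s['opening'])
go(475,0,161,30);go(*R(-110),161,16.9)
E
```

```text
(np.float64(451.0593207971196), np.float64(-262.53510967991264)) (np.float64(604.1494942463368), np.float64(-216.02275870419223))
[475.99876895 187.07258448 163.4147044 ] [-0.67237594  0.02556275 -1.8070465 ] 0.3170411557468354
t 5.25 shift [-130.   134.6    2.2] turn 13.69
t 5.25 shift [-328.6  307.9    1.9] turn 26.79
```

Call:
{"name": "arm_command", "arguments": {
  "targets": [
    [-20, 20, 0, 3, 0.1],
    [-45, 46, 0, 6, 0.1],
    [-75, 76, 0, 9, 0.1],
    [-105, 106, 0, 12, 0.1],
    [-130, 134, 0, 13.7, 0.1]
  ]
}}

```text
t: 5.75
eef_pos: [472.8, -1.5, 160.2]
tcp_rot: [-3.141, 0.001, 0.521]
ft_force: [0.3, 0.1, -2.0]
opening: 0.314
grip_force: 30.0
```

```bash
python3 -c "
from h import *
go(451,-262.5,111,16.9)"
```

```text
t 5.75 shift [-148.8  215.5   49.2] turn 12.97
```

Call:
{"name": "arm_command", "arguments": {
  "targets": [
    [-25, 36, 0, 3, 0.1],
    [-52, 75, 0, 6, 0.1],
    [-79, 114, 5, 9, 0.1],
    [-106, 154, 15, 12, 0.1],
    [-130, 190, 30, 13, 0.1]
  ]
}}

```text
t: 6.25
eef_pos: [455.4, -231.6, 130.3]
tcp_rot: [3.141, 0.0, 0.294]
ft_force: [0.3, 0.7, -0.9]
opening: 0.312
grip_force: 30.0
```

Call:
{"name": "arm_command", "arguments": {
  "targets": [
    [-12, 16, 10, 0, 0.1],
    [-20, 20, 20, 0, 0.1],
    [-20, 20, 20, 0, 0.1],
    [-20, 20, 20, 0, 0.1]
  ]
}}

```text
t: 6.65
eef_pos: [442.6, -253.3, 111.1]
tcp_rot: [-3.141, 0.001, 0.297]
ft_force: [-0.4, -0.0, -1.2]
opening: 0.311
grip_force: 30.0
```

```bash
python3 - <<'E'
from h import *
s=env.state(); print(s['eef_pos'],s['tcp_rot']); snap('wrist','w5')
go(451,-262.5,62,16.9)
E
```

```text
[ 442.64748702 -253.32193883  111.08900062] [-3.14059087e+00  6.07362568e-04  2.96921862e-01]
t 6.7 shift [ 4.9 11.1 49.5] turn 0.15
```

View pics/w5.png

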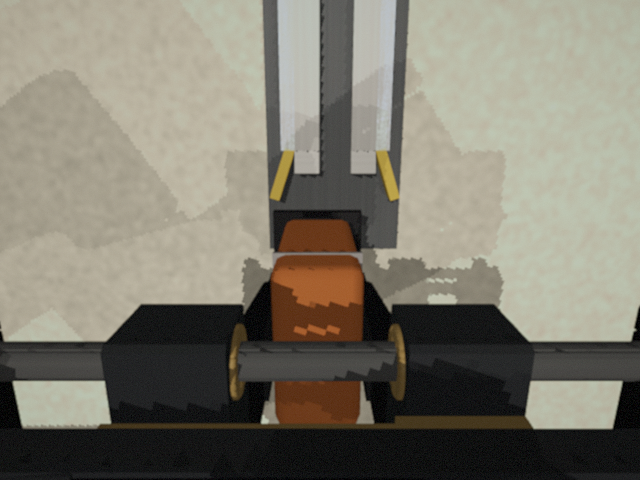

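The tin is held straight: the foot's front edge runs from (274,211) to (361,211), and the slot is at u≈320–352 at row 165. The rail lies a little to the right of the tin. I'll measure the offset and yaw here.

```bash
python3 - <<'E'
from h import *
c=load('w5'); g=cv2.cvtColor(c['frame'],cv2.COLOR_RGB2GRAY).astype(float)
P=[]
for v in range(4,145,7):
    d=np.diff(cv2.GaussianBlur(g[v-1:v+2],(5,1),0).mean(0)); a=308+d[308:336].argmin(); b=338+d[338:364].argmax(); P.append((a+.5,b+.5,v))
print(P[::5])
for n,z in((0,22),(1,22)):
    W=np.array([pt(c,p[n],p[2],z) for p in P]); k=np.polyfit(W[:,0],W[:,1],1); print('yaw',np.degrees(np.arctan(k[0])),'y at x=500',np.polyval(k,500),(W[:,1]-np.polyval(k,W[:,0])).std())
row=g[215:230,255:380].mean(0); print(row.round().tolist())
print('foot',pt(c,274,211,73),pt(c,361,211,73),pt(c,317.5,211,73)); go(442.65,-253.3,111,17)
E
```

```text
[(np.float64(319.5), np.float64(353.5), 4), (np.float64(319.5), np.float64(352.5), 39), (np.float64(319.5), np.float64(351.5), 74), (np.float64(319.5), np.float64(351.5), 109), (np.float64(318.5), np.float64(350.5), 144)]
yaw 16.763482795110257 y at x=500 -237.32478744386088 0.21097477589257904
yaw 17.12482324743897 y at x=500 -256.79359619865005 0.1874986549252427
[164.0, 164.0, 165.0, 167.0, 167.0, 168.0, 168.0, 169.0, 169.0, 169.0, 170.0, 170.0, 169.0, 155.0, 118.0, 80.0, 70.0, 64.0, 47.0, 29.0, 25.0, 27.0, 27.0, 27.0, 27.0, 27.0, 26.0, 27.0, 27.0, 30.0, 38.0, 43.0, 48.0, 49.0, 49.0, 52.0, 53.0, 52.0, 54.0, 54.0, 54.0, 54.0, 54.0, 54.0, 54.0, 53.0, 54.0, 53.0, 53.0, 52.0, 52.0, 51.0, 50.0, 51.0, 52.0, 51.0, 52.0, 52.0, 51.0, 51.0, 51.0, 51.0, 52.0, 51.0, 52.0, 51.0, 51.0, 50.0, 52.0, 51.0, 51.0, 52.0, 50.0, 52.0, 52.0, 52.0, 51.0, 52.0, 52.0, 54.0, 54.0, 54.0, 54.0, 54.0, 55.0, 55.0, 56.0, 55.0, 53.0, 51.0, 51.0, 49.0, 46.0, 43.0, 36.0, 32.0, 29.0, 30.0, 32.0, 34.0, 36.0, 34.0, 33.0, 31.0, 28.0, 27.0, 35.0, 43.0, 44.0, 42.0, 45.0, 51.0, 62.0, 72.0, 78.0, 77.0, 78.0, 76.0, 78.0, 81.0, 82.0, 82.0, 83.0, 83.0, 81.0]
foot [ 465.2 -224.8   73. ] [ 477.7 -265.5   73. ] [ 471.5 -245.2   73. ]
t 6.7 shift [-0.4 -0.1  0.5] turn 0.05
```

Call:
{"name": "arm_command", "arguments": {
  "targets": [
    [0, 10.4, 10, 0, 0.1],
    [0, 10.4, 25, 0, 0.1],
    [0, 10.4, 38, 0, 0.1],
    [0, 10.4, 46, 0, 0.1],
    [0, 10.4, 46, 0, 0.1]
  ]
}}

```text
t: 7.2
eef_pos: [445.9, -264.0, 64.5]
tcp_rot: [-3.141, 0.001, 0.297]
ft_force: [-0.4, 0.3, -1.5]
opening: 0.315
grip_force: 30.0
```

Call:
{"name": "arm_command", "arguments": {
  "targets": [
    [0, 0, 4, 0, 0.1],
    [0, 0, 8, 0, 0.1],
    [0, 0, 10, 0, 0.1],
    [0, 0, 10, 0, 0.1],
    [0, 0, 10, 0, 0.1]
  ]
}}

```text
t: 7.7
eef_pos: [445.9, -264.4, 55.6]
tcp_rot: [3.141, -0.0, 0.297]
ft_force: [0.7, 0.4, -2.3]
opening: 0.311
grip_force: 30.0
```

```bash
cat >> h.py <<'E'
def rail(p):
    a=np.radians(16.94); d=np.array(p[:2])-[498.9,-247.4]
    return (d@[np.cos(a),np.sin(a)]-60).round(1),(d@[-np.sin(a),np.cos(a)]).round(1)
E
python3 - <<'E'
from h import *
for i in range(4):
    s=env.state(); env.read_camera('top'); print(s['eef_pos'].round(1),rail(s['eef_pos']),np.degrees(s['tcp_rot'][2]).round(2),s['ft_force'].round(1))
E
```

```text
[ 445.9 -264.4   55.6] (np.float64(-115.7), np.float64(-0.8)) 16.99 [ 0.7  0.4 -2.3]
[ 445.9 -264.4   55.6] (np.float64(-115.6), np.float64(-0.8)) 16.99 [ 0.6  0.1 -1.6]
[ 445.9 -264.5   55.6] (np.float64(-115.7), np.float64(-0.9)) 16.98 [-0.4 -0.5 -0.3]
[ 445.9 -264.4   55.6] (np.float64(-115.7), np.float64(-0.8)) 16.99 [ 0.2 -0.  -1.6]
```

Call:
{"name": "arm_command", "arguments": {
  "targets": [
    [5, -0.9, 1.5, 0, 0.1],
    [12, -0.9, 1.5, 0, 0.1],
    [20, -0.9, 1.5, 0, 0.1],
    [28, -0.9, 1.5, 0, 0.1],
    [36, -0.9, 1.5, 0, 0.1]
  ]
}}

```text
t: 8.4
eef_pos: [480.8, -252.7, 53.9]
tcp_rot: [3.141, -0.0, 0.297]
ft_force: [-0.1, -0.1, -1.2]
opening: 0.312
grip_force: 30.0
```

Call:
{"name": "arm_command", "arguments": {
  "targets": [
    [6, 0, 0, 0, 0.1],
    [12, 0, 0, 0, 0.1],
    [18, 0, 0, 0, 0.1],
    [24, 0, 0, 0, 0.1],
    [30, 0, 0, 0, 0.1]
  ]
}}

```text
t: 8.9
eef_pos: [509.1, -244.1, 53.9]
tcp_rot: [3.142, 0.0, 0.296]
ft_force: [-0.3, -0.5, -1.7]
opening: 0.315
grip_force: 30.0
```

```bash
python3 - <<'E'
from h import *
s=env.state(); snap('wrist','w6'); print(s['eef_pos'].round(1),rail(s['eef_pos']),np.degrees(s['tcp_rot'][2]).round(2),s['ft_force'].round(1),s['moment'].round(2))
E
```

```text
[ 509.1 -244.1   53.9] (np.float64(-49.2), np.float64(0.2)) 16.98 [-0.3 -0.5 -1.7] [0.01 0.   0.02]
```

View pics/w6.png

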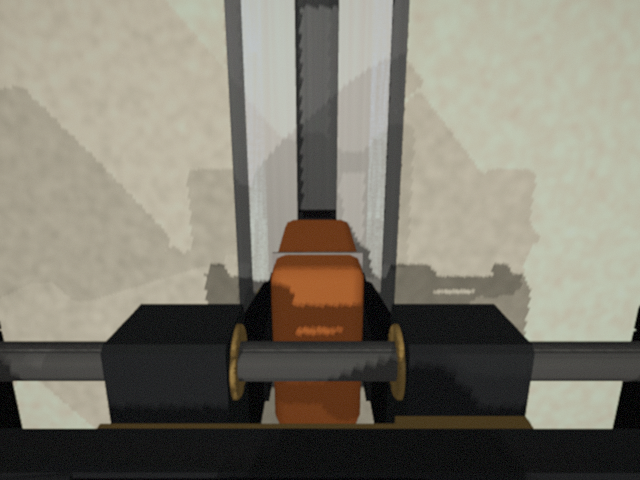

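The black foot shows in the slot at (317,213), under the lips and centred, with no contact force. I'll slide it on.

Call:
{"name": "arm_command", "arguments": {
  "targets": [
    [10, 0, 0, 0, 0.1],
    [20, 0, 0, 0, 0.1],
    [30, 0, 0, 0, 0.1],
    [40, 0, 0, 0, 0.1],
    [50, 0, 0, 0, 0.1]
  ]
}}

```text
t: 9.45
eef_pos: [557.4, -229.3, 53.9]
tcp_rot: [3.142, 0.0, 0.297]
ft_force: [0.6, 1.0, -1.9]
opening: 0.312
grip_force: 30.0
```

Call:
{"name": "arm_command", "arguments": {
  "targets": [
    [10, 0, 0, 0, 0.1],
    [20, 0, 0, 0, 0.1],
    [28, 0, 0.5, 0, 0.1],
    [34, 0, 1, 0, 0.1],
    [40, 0, 1, 0, 0.1]
  ]
}}

```text
t: 9.95
eef_pos: [595.1, -217.7, 52.7]
tcp_rot: [-3.141, 0.0, 0.297]
ft_force: [-0.2, -0.0, -0.4]
opening: 0.317
grip_force: 30.0
```

```bash
python3 - <<'E'
from h import *
s=env.state(); print(s['eef_pos'].round(1),rail(s['eef_pos']),np.degrees(s['tcp_rot'][2]).round(2),s['ft_force'].round(1),s['moment'].round(2))
E
```

```text
[ 595.1 -217.7   52.7] (np.float64(40.7), np.float64(0.4)) 16.99 [-0.2 -0.  -0.4] [0.02 0.   0.  ]
```

Near the stop now, so I'll creep to contact.

Call:
{"name": "arm_command", "arguments": {
  "targets": [
    [2, 0, 0.3, 0, 0.1],
    [4, 0, 0.5, 0, 0.1],
    [6, 0, 0.5, 0, 0.1],
    [8, 0, 0.5, 0, 0.1],
    [8.5, 0, 0.5, 0, 0.1]
  ]
}}

```text
t: 10.45
eef_pos: [603.0, -215.4, 52.4]
tcp_rot: [3.141, -0.0, 0.296]
ft_force: [0.5, 0.3, -1.0]
opening: 0.316
grip_force: 30.0
```

Call:
{"name": "arm_command", "arguments": {
  "targets": [
    [0.5, 0, 0, 0, 0.1],
    [1, 0, 0, 0, 0.1],
    [1.5, 0, 0, 0, 0.1],
    [1.5, 0, 0, 0, 0.1]
  ]
}}

```text
t: 10.85
eef_pos: [604.3, -215.0, 52.4]
tcp_rot: [3.141, -0.0, 0.297]
ft_force: [0.3, -0.2, -2.4]
opening: 0.31
grip_force: 30.0
```

Call:
{"name": "arm_command", "arguments": {
  "targets": [
    [0.7, 0, 0, 0, 0.1],
    [1.4, 0, 0, 0, 0.1],
    [2, 0, 0, 0, 0.1],
    [2, 0, 0, 0, 0.1]
  ]
}}

```text
t: 11.25
eef_pos: [604.8, -214.9, 52.5]
tcp_rot: [-3.141, 0.003, 0.297]
ft_force: [-8.8, -4.6, 3.8]
opening: 0.313
grip_force: 30.0
```

It is against the stop, pushing back with about 10 N. I'll ease off, open, and rise once the fingers are clear.

Call:
{"name": "arm_command", "arguments": {
  "targets": [
    [-0.8, 0, 0, 0, 0.1],
    [-0.8, 0, 0, 0, 0.5],
    [-0.8, 0, 0, 0, 0.7],
    [-0.8, 0, 0, 0, 0.8],
    [-0.8, 0, 0, 0, 0.8]
  ]
}}

```text
t: 11.75
eef_pos: [605.7, -214.6, 52.4]
tcp_rot: [3.141, -0.0, 0.297]
ft_force: [-0.4, -0.0, -0.1]
opening: 0.595
grip_force: 0.0
```

Call:
{"name": "arm_command", "arguments": {
  "targets": [
    [0, 0, 0, 0, 0.8],
    [0, 0, 0, 0, 0.8],
    [0, 0, 0, 0, 0.8]
  ]
}}

```text
t: 12.05
eef_pos: [605.5, -214.6, 52.4]
tcp_rot: [3.142, -0.0, 0.297]
ft_force: [-0.4, -0.9, -0.0]
opening: 0.79
grip_force: 0.0
```

Call:
{"name": "arm_command", "arguments": {
  "targets": [
    [0, 0, -20, 0, 0.8],
    [0, 0, -50, 0, 0.8],
    [0, 0, -85, 0, 0.8],
    [-20, 0, -120, 0, 0.8],
    [-60, 0, -140, 0, 0.8]
  ]
}}

```text
t: 12.55
eef_pos: [549.3, -232.1, 194.8]
tcp_rot: [3.139, -0.003, 0.298]
ft_force: [0.0, 1.0, -0.1]
opening: 0.795
grip_force: 0.0
```

Call:
{"name": "arm_command", "arguments": {
  "targets": [
    [-40, 0, 0, 0, 0.8],
    [-80, 0, 0, 0, 0.8],
    [-80, 0, 0, 0, 0.8]
  ]
}}

```text
t: 12.85
eef_pos: [468.2, -256.2, 192.9]
tcp_rot: [-3.141, 0.001, 0.294]
ft_force: [0.6, -0.2, 0.1]
opening: 0.801
grip_force: 0.0
```

```bash
python3 - <<'E'
from h import *
s=env.state(); c=snap('wrist','w7'); t=snap('top','t7'); print(s['eef_pos'],s['ft_force'])
a=cv2.imread('pics/w7.png')[:450,80:560]; b=cv2.resize(cv2.imread('pics/t7.png')[150:370,90:520],(320,164)); 
o=np.zeros((450,800,3),np.uint8);o[:,:480]=a;o[:164,480:]=b;cv2.imwrite('pics/fin.png',o)
print('expected top corners at home px (crop u-80)')
A=np.radians(16.94)
for dx,dy in((-30,15),(30,15),(30,-15),(-30,-15)):
    x=110+dx; p=(498.9+x*np.cos(A)-dy*np.sin(A),-247.4+x*np.sin(A)+dy*np.cos(A),96); print(px(c,p)-[80,0])
E
```

```text
[ 468.23914413 -256.15462539  192.94056655] [ 0.58270168 -0.16172894  0.13103192]
expected top corners at home px (crop u-80)
[210.7  48.5]
[208.7 -72.8]
[264.9 -72.8]
[263.3  48.5]
```

View pics/fin.png

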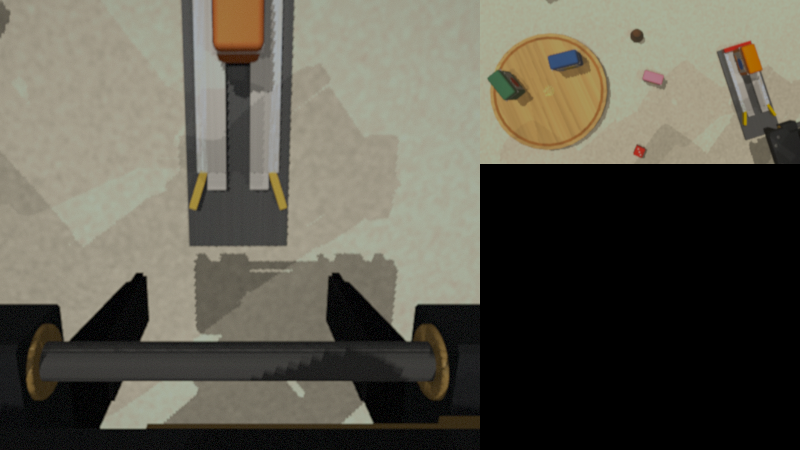

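The tin stands upright in the rail with its rear top edge at row ~50, where 48.5 is expected for home. Its sides are at u≈212–265, where 211–263 is expected. The blue and green tins are still standing on the disc, and the pawn and die are unmoved. I'm handing in.

```bash
python3 -c "
from h import *
print(env.job_done())"
```

```text
the job is handed in; nothing more can be done
None
```

I handed in the job at about 13 s, with no verdict shown. By my last pictures, the orange tin stands upright in the rail, home against the red stop and released; the blue and green tins, the pawn and the die look undisturbed.

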